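Take off the spent band roll and hold the banding machine's dial at its third click

ROBOT

A 6-joint arm with a two-finger parallel gripper is mounted at the origin on the work surface. World frame = base frame: x ahead of the robot, y to its left, z up, the work surface at z = 0. Lengths are in m, angles in rad, forces in N, time in s.
With the tool pointing down it reaches from about 0.35 to 0.8 m from the base axis. Payload 7.3 kg.
Tool frame: the origin (TCP) lies at the very end of the fingers, on their centre line; the grasp point (between the pads) lies 19 mm behind it; z points along the fingers, y is the line along which they close (so a half turn about z gives the same grasp; the last joint's range is limited). The gripper opens to 85 mm and grips with 20 to 120 N. Pads are 22 mm wide; open, the fingers measure 114 mm over their backs; the gripper's body (76 mm by 85 mm) begins 54 mm behind the grasp point. The pads swing forward as they close: fully open they stand 13 mm farther back than shut.
Start: joints at [-1.356, 0.342, 1.524, -0, 1.275, -0.146], TCP at [0.185, -0.491, 0.231] pointing down, gripper open.
Joint ranges: [-2.53, 2.53], [-0.77, 2.02], [0.04, 2.7], [-1, 4.14], [0.28, 2.66], [-3.11, 3.11]. Speed limits (rad/s): [2.57, 2.57, 3.14, 3.14, 3.14, 3.14].

INTERFACE

Orientations are given as [roll, pitch, yaw] about the fixed x, y, z axes, in that order (R = Rz(yaw) Ry(pitch) Rx(roll)).
In Python, from cell import * gives the robot as it stands.
- The arm moves only by the tool play_rows, never from a script. Its argument "increments" is a list of rows, each a list of 6 numbers: the shift along the tool's x, y, z normalised to -1 to 1, where 1 is 50 cm, then the turn, a rotation vector about the tool's x, y, z normalised to -1 to 1, where 1 is pi rad. A call has 1 to 20 rows; each row is the pose to reach, as a shift and turn from the pose commanded when the call began, along the tool's axes at that moment, turning the shorter way round; what a row does not reach only later rows make up. A row lasts 1/8 s, in which the tool goes at most 62.5 mm and 10.7 degrees, less where a joint would pass 70% of its speed; a pose out of reach is approached as far as the arm can. A call with a number of a shift or a turn outside -1 to 1 is refused whole. A call with a gripper value outside its range is refused whole. "gripper" is the closure, from 0 (fully open) to 1 (shut), set as the call begins (left out, the last holds). The fingers move at their own pace and stop on an object; the grip force is fixed at half the most. Time passes only in rows, so rows that repeat a pose let the fingers close. It gives the time, the measured TCP pose, the force, the opening and the grip force at its end, in the units of the state.
- read_state(): the state, without advancing time (a new reading comes with each control period).
- read_camera(name): name is "scene" or "top" or "wrist"; returns (picture, depth): 384x512x3 uint8, blue, green, red; 384x512 float32, m along the optical axis (not along the pixel's ray), 0 where there is no reading.
- camera_params(name): a dict with "vfov" (degrees; the focal length in pixels is half the picture's height over the tangent of half this angle, whatever the lens; pixels are square), "cx", "cy" (the principal point, pixels), "eye" and "orientation" of the camera in the world. Camera axes: x right, y down, z forward; pixel columns grow to the right and rows downward; lengths in m; the calibration is good to about 2 mm. A picture is of the moment at which its call begins: read the wrist's pose just before it. camera_params takes no time and is no camera call; for the wrist camera it gives the pose at the moment of the call.
- job_done(): hands the job in; it is judged then, once.
Trained networks look in the newest picture that a camera, given by its name, has taken for a name from the list of things; names that differ only in an ending like _2 or _b are one class to them, and where a whole thing is asked for, a point or a joint stands for the part that bears it (a point fixed in the world has none). Each returns a list of dicts, best first, with "confidence" (0 to 1); they miss things now and then, are a little off and sometimes report something else, mostly with a low value. They report only what shows in the picture. A call takes as long as a camera call.
- cut_out(camera, name): "pixels" (384x512 bool, what is visible of it).
- tip_of(camera, name): "location" ([x, y, z] in m, in world coordinates, good to about 4 mm: a listed point, or the origin of a listed thing).
The state is a dict: "time_s": time; "q": joint angles; "joint_velocities": joint speeds; "joint_efforts": joint torques, N m; "ee_pos": TCP position; "orientation": TCP orientation; "ft_force": force on the tool from outside, world axes, zero at the start; "wrist_torque": the same for the moment, N m; "gripper_width": finger opening in m; "gripper_force": force on a finger pad.
Only numpy, scipy, OpenCV 4.12 (cv2) and the standard library are available. Lean on these libraries where they do the work, as an engineer would, in place of code of your own. Each camera call takes 0.05 s, during which the arm holds its last target. There are 200 camera calls.

TASK

The smaller of the two paper band rolls on the stand is nearly used up: slide it up off its post, put it in the empty letter basket and let go of it. Then press the spring-return dial lever of the banding machine down past its first two clicks to the third, the lowest one, and hold it there: finish while still holding it down, because it springs back when released. Leave the full roll, the stapler and the pen cup where they are.

Things in the scene. Friction and masses are not known exactly. Their poses are not given: they have to be found in the camera images.
- stand: Fixed tape stand: grey plate 95 (its x) x 210 (its y) x 10 mm, origin at the centre of the underside, z up. Two upright steel posts, 20 mm thick, at y = -60 and +60 mm; their tips are 80 mm above the table. A black flange round each foot, top 16 mm above the table, carries a roll. Either post may carry the small roll.
- small_roll_center (a point): Centre (half-way up, on the axis) of the small, nearly used-up roll of brown paper band: 58 mm outside diameter, 27 mm bore, 48 mm high, about 0.1 kg, rigid. It sits loosely on one post of the stand, centre 40 mm above the table, its axis (z) upright. The post sticks out 16 mm above it; its underside is clear of the post once its centre is above 104 mm.
- small_roll: The same small roll, origin at the centre of its underside.
- full_roll_center (a point): Centre of the full roll of the same brown band on the other post, 120 mm away: 90 mm outside diameter, 48 mm high, about 0.28 kg. Stays where it is.
- basket: Empty white slatted letter basket, loose, 160 (its x) x 200 (its y) x 60 mm high, walls and floor 4 mm, small posts in the inner corners (within 14 mm of the walls' insides), about 0.5 kg. Origin at the centre of the underside, z up. (The baskets full of letters far to the sides are not meant.)
- machine: Fixed white banding machine, 150 (x) x 118 (y) x 100 mm high, an aluminium arch 185 mm high at its far (+x) end. Origin under the lever's plane: the casing spans x = 20..170 mm and y = -132..-14 mm from it. The dial and its lever turn in the plane y = 0 beside the casing, about a level axle (along y) at x = 75 mm, z = 80 mm; the lever points to -x, ending in a pad in front of the casing.
- lever_pad (a point): Centre of the top face of the black press pad (40 mm along the lever x 44 mm across x 8 mm thick) at the lever's end, 105 mm from the axle. It moves with the lever: at rest about 116 mm above the table, at the third click about 54 mm, moving almost straight down. The pad's top slopes up towards the robot by 20 degrees at rest and down by 14 degrees at the third click. Its x axis is that of the machine.
- lever (a joint): Angle of the dial and lever, rad: 0 at rest (lever up), growing as the pad is pressed down. Clicks (detents) at about 0.2, 0.4 and 0.6; stop at 0.63. A return spring always drives it back to 0: pushing the pad down takes 2 to 5 N before the first click, 6 to 9 N on the way to the third, easing off by about 3 N as each click is reached, about 8 N to hold at the third, and rises steeply at the stop. Between the second and the third click it must be pushed past 0.5.
- stapler: Grey and black desk stapler, 40 x 130 x 50 mm, loose, origin at the centre of its underside. Stays where it is.
- pen_cup: Dark steel pen cup, 72 mm wide, 95 mm high with pens to 150 mm, loose, origin at the centre of its underside. Stays where it is.

How it is judged:
On the way, in this order (a step that is already met when the one before it is completed fails the run):
1. the small roll is lifted clear of its post (z of small_roll_center in the frame of stand above 0.104 m), for 0.1 s.
2. the small roll lies in the empty basket, let go (x of small_roll_center in the frame of basket between -0.06 and 0.06 m and y of small_roll_center in the frame of basket between -0.08 and 0.08 m and z of small_roll_center in the frame of basket between 0.01 and 0.05 m and contact force between the fingers and small_roll below 0.1 N and linear speed of small_roll below 0.05 m/s), for 0.3 s.
3. the lever is pressed past two clicks to the third (value of joint lever above 0.54 rad and contact force between any of the fingers, the arm and lever above 2 N), for 0.3 s.
At the end, for the whole second after the job is handed in: The robot is still pressing the lever (over 2 N) with the dial at its third click (over 0.54 rad) and steady; the small roll rests, let go, inside the upright basket (its centre within 60 mm along x and 80 mm along y of the basket's middle, 10 to 50 mm above the table) (all of step 2 and all of step 3 and velocity of joint lever between -0.1 and 0.1 rad/s and angle between basket's own z axis and vertical below 0.1 rad); the arm keeps its last pose, push and grip.
It fails at once if the full roll is moved by more than 20 mm (distance of full_roll_center from where it was at the start of the episode above 0.02 m).
It fails at once if the stapler is moved by more than 40 mm (distance of stapler from where it was at the start of the episode above 0.04 m).
It fails at once if the pen cup is moved by more than 40 mm (distance of pen_cup from where it was at the start of the episode above 0.04 m).
It also fails if it takes over 51 s, if anything falls off the work surface, if the arm or the gripper's body presses on something with over 40 N, if the wrist force passes 120 N, or if a joint passes its speed limit or range.

## Working session

There is one attempt and no reset: what is moved stays moved. The work goes in short steps, Python scripts to look and compute and a tool call to move; the robot and the scene stay as the last step left them, time stands still between calls to the robot, and variables do not carry over. Pictures are saved under pics/ and viewed, at most 10 in all, crops included, and the job is handed in when it is done.

Besides the shell and the picture viewer there is one more tool, called after "Call:" by a JSON object that holds its "api" and its "payload". play_rows: Moves the arm, as the interface text tells. Scaled input: -1 to 1 covers 50 cm each way for a shift and pi rad each way for a turn. Its arguments: {"type":"object","properties":{"increments":{"type":"array","items":{"type":"array","items":{"type":"number"}}},"gripper":{"type":"number"}},"required":["increments"]}

```bash
mkdir -p pics; ls; cat > h.py <<'E'
from cell import *
import numpy as np, cv2
from scipy.spatial.transform import Rotation as R
def K(n):
    p=camera_params(n); return p
def look(cam,names,save=None):
    im,d=read_camera(cam)
    if save: cv2.imwrite(save,im)
    for n in names:
        r=tip_of(cam,n)
        print(cam,n,[(np.round(x['location'],3).tolist(),round(x['confidence'],2)) for x in r[:3]])
    return im,d
E
python3 - <<'E'
from h import *
s=read_state();print(s['time_s'],s['ee_pos'],s['orientation'],s['ft_force'])
N=['stand','small_roll_center','full_roll_center','basket','machine','lever_pad','stapler','pen_cup']
for c in ['scene','top']:
    p=camera_params(c);print(c,p)
    look(c,N,f'pics/{c}0.png')
a=np.hstack([cv2.imread('pics/scene0.png'),cv2.imread('pics/top0.png')])
cv2.imwrite('pics/both0.png',cv2.resize(a,(800,300)))
print(read_state()['time_s'])
E
```

```text
pics
0.0 [ 0.18525572 -0.49081484  0.23064975] [-3.14014597e+00 -2.12358506e-04  3.60758194e-01] [ 0.1966794  -0.06436335 -0.6172969 ]
scene {'vfov': 53.46837389522749, 'cx': 257.0041572266684, 'cy': 182.03889628398673, 'eye': array([0.97019778, 0.57957904, 0.84216643]), 'orientation': array([-2.40527461, -0.0140571 ,  2.57269289])}
scene stand [([0.44, 0.348, 0.003], 0.83)]
scene small_roll_center [([0.437, 0.413, 0.039], 0.64)]
scene full_roll_center []
scene basket [([0.449, -0.341, -0.001], 0.64)]
scene machine [([0.471, 0.011, 0.003], 0.96), ([0.744, -0.236, 0.003], 0.34)]
scene lever_pad [([0.45, 0.011, 0.115], 0.63)]
scene stapler [([0.744, -0.238, 0.0], 0.73)]
scene pen_cup [([0.748, 0.247, -0.001], 0.8)]
top {'vfov': 56.84466748559931, 'cx': 253.9908637797426, 'cy': 185.48734784885536, 'eye': array([0.35410037, 0.01481356, 1.21255681]), 'orientation': array([-2.93045992e+00,  1.62041045e-03, -1.58271217e+00])}
top stand [([0.438, 0.35, 0.002], 0.82), ([0.74, -0.246, -0.001], 0.51)]
top small_roll_center [([0.438, 0.41, 0.041], 0.61)]
top full_roll_center [([0.437, 0.288, 0.043], 0.66), ([0.434, 0.41, 0.017], 0.22)]
top basket [([0.446, -0.339, -0.002], 0.84)]
top machine [([0.472, 0.008, -0.001], 0.82)]
top lever_pad [([0.447, 0.015, 0.115], 0.64)]
top stapler [([0.742, -0.246, -0.0], 0.55)]
top pen_cup [([0.75, 0.25, -0.002], 0.89)]
0.9
```

View pics/both0.png

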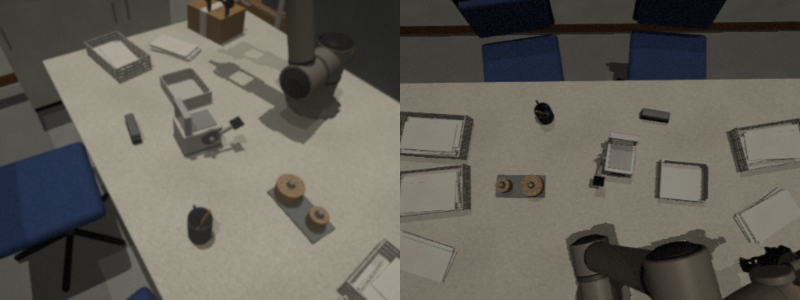

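```bash
python3 - <<'E'
import cv2
im=cv2.imread('pics/top0.png');cv2.imwrite('pics/topbig.png',cv2.resize(im,(800,600)))
E
```

```text
(no output)
```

View pics/topbig.png

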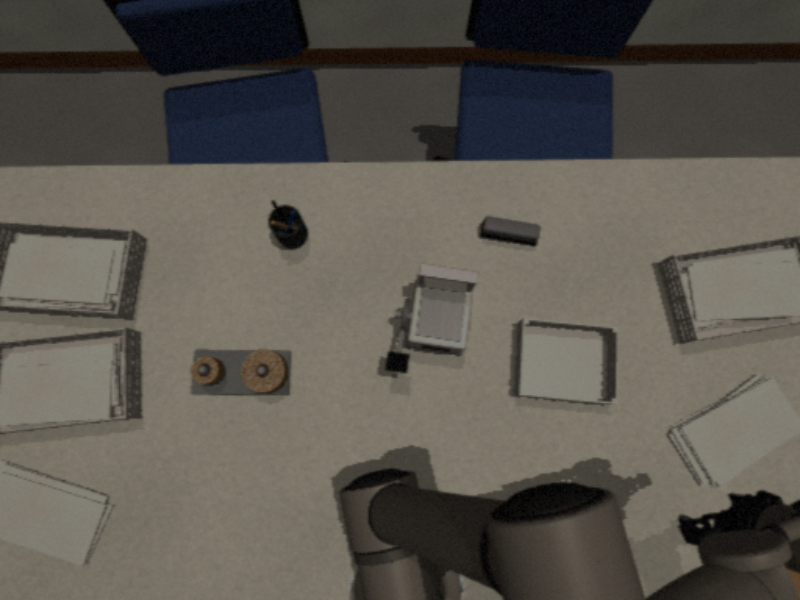

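The top view matches the network results: small roll at (205,370), full roll at (264,371), basket at (565,362), pad at (397,362). I'll head above the small roll.

```bash
cat >> h.py <<'E'
def rel(poses):
    """poses: list of (x,y,z,yaw) tool-down -> rows from the commanded (~measured) pose"""
    s=read_state(); p0=np.array(s['ee_pos']); R0=R.from_euler('xyz',s['orientation'])
    for x,y,z,w in poses:
        d=R0.inv().apply(np.array([x,y,z])-p0)/.5
        t=(R0.inv()*R.from_euler('xyz',[np.pi,0,w])).as_rotvec()/np.pi
        print((x,y,z,w),np.round(np.r_[d,t],4).tolist())
E
python3 - <<'E'
from h import *
rel([(.48,0,.3,1.2),(.4375,.411,.22,1.571)])
E
```

```text
(0.48, 0, 0.3, 1.2) [0.8982, -0.7112, -0.1374, 0.0, 0.0, -0.2671]
(0.4375, 0.411, 0.22, 1.571) [1.1088, -1.5103, 0.0225, 0.0, 0.0, -0.3852]
```

Call:
{"api": "play_rows", "payload": {"increments": [[0.898, -0.711, -0.137, 0, 0, -0.267], [0.898, -0.711, -0.137, 0, 0, -0.267], [0.898, -0.711, -0.137, 0, 0, -0.267], [0.898, -0.711, -0.137, 0, 0, -0.267], [0.898, -0.711, -0.137, 0, 0, -0.267], [0.898, -0.711, -0.137, 0, 0, -0.267], [0.898, -0.711, -0.137, 0, 0, -0.267], [0.898, -0.711, -0.137, 0, 0, -0.267], [0.898, -0.711, -0.137, 0, 0, -0.267], [0.898, -0.711, -0.137, 0, 0, -0.267], [0.898, -0.711, -0.137, 0, 0, -0.267], [0.898, -0.711, -0.137, 0, 0, -0.267]], "gripper": 0}}

```text
time_s: 2.4
ee_pos: [0.4793, -0.0013, 0.2996]
orientation: [-3.141, 0.001, 1.198]
ft_force: [0.4, 0.8, -0.4]
gripper_width: 0.0854
gripper_force: 0.0
```

```bash
python3 - <<'E'
from h import *
print(read_state()['ee_pos'],read_state()['orientation'])
look('wrist',['lever_pad','machine'],'pics/w_m.png')
rel([(.4375,.411,.22,1.571)])
E
```

```text
[ 0.47932948 -0.00129117  0.29957704] [-3.14107577e+00  7.46463344e-04  1.19818142e+00]
wrist lever_pad [([0.448, 0.013, 0.117], 0.56)]
wrist machine [([0.465, 0.013, -0.0], 0.7)]
(0.4375, 0.411, 0.22, 1.571) [0.7372, -0.3791, 0.1594, -0.0, 0.0001, -0.1189]
```

Call:
{"api": "play_rows", "payload": {"increments": [[0.737, -0.379, 0.159, 0, 0, -0.119], [0.737, -0.379, 0.159, 0, 0, -0.119], [0.737, -0.379, 0.159, 0, 0, -0.119], [0.737, -0.379, 0.159, 0, 0, -0.119], [0.737, -0.379, 0.159, 0, 0, -0.119], [0.737, -0.379, 0.159, 0, 0, -0.119], [0.737, -0.379, 0.159, 0, 0, -0.119], [0.737, -0.379, 0.159, 0, 0, -0.119], [0.737, -0.379, 0.159, 0, 0, -0.119], [0.737, -0.379, 0.159, 0, 0, -0.119]]}}

```text
time_s: 3.8
ee_pos: [0.4378, 0.4106, 0.2208]
orientation: [3.141, -0.0, 1.571]
ft_force: [-0.5, 0.0, -0.3]
gripper_width: 0.0858
gripper_force: 0.0
```

```bash
python3 - <<'E'
from h import *
s=read_state();print(s['ee_pos'],s['orientation'],s['q'])
p=camera_params('wrist');print(p)
im,d=look('wrist',['small_roll_center','full_roll_center','stand'],'pics/w_r.png')
# top face of small roll from depth: pixels with z in 0.058..0.07
f=192/np.tan(np.radians(p['vfov']/2));Rc=R.from_euler('xyz',p['orientation']).as_matrix()
v,u=np.mgrid[:384,:512];P=np.stack([(u-p['cx'])/f*d,(v-p['cy'])/f*d,d],-1)@Rc.T+p['eye']
m=(d>0)&(abs(P[...,2]-.064)<.006)
n,l,st,c=cv2.connectedComponentsWithStats(m.astype('uint8'))
for i in range(1,n):
    if st[i,4]>300:
        q=P[l==i];e,r=cv2.minEnclosingCircle(q[:,:2].astype('float32'));print(st[i,4],np.round(e,4),round(r,4),q[:,2].mean())
E
```

```text
[0.43780198 0.41064831 0.22082423] [ 3.14094228e+00 -6.50881853e-05  1.57137470e+00] [ 6.25951893e-01  4.88580741e-01  1.32263852e+00 -3.37716147e-04
  1.32980802e+00  6.25454045e-01]
{'vfov': 60.801439933511986, 'cx': 255.34902041650034, 'cy': 192.69172806577365, 'eye': array([0.43705508, 0.48688974, 0.3630274 ]), 'orientation': array([ 2.84038650e+00, -7.81003031e-04,  2.01202686e-04])}
wrist small_roll_center [([0.437, 0.409, 0.038], 0.61)]
wrist full_roll_center [([0.434, 0.291, 0.038], 0.59)]
wrist stand [([0.438, 0.35, -0.001], 0.73)]
2237 [0.4374 0.412 ] 0.0291 0.06343777792941976
4696 [0.4346 0.2924] 0.0454 0.06349612069913109
```

View pics/w_r.png

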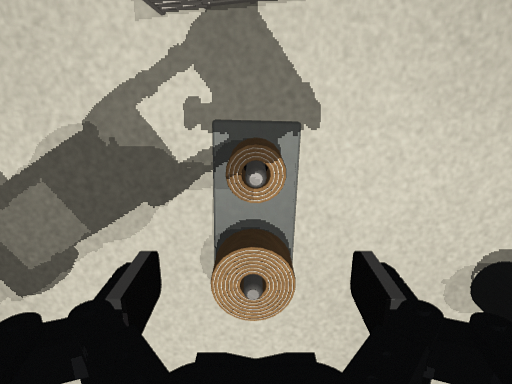

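Picture: small roll at (257,172), full roll at (253,285), fingers open on both sides along x; the depth fit (0.437,0.412) agrees. Descend and grip.

Call:
{"api": "play_rows", "payload": {"increments": [[0, 0, 0.1, 0, 0, 0], [0, 0, 0.2, 0, 0, 0], [0, 0, 0.26, 0, 0, 0], [0, 0, 0.3, 0, 0, 0], [0, 0, 0.33, 0, 0, 0], [0, 0, 0.36, 0, 0, 0], [0, 0, 0.386, 0, 0, 0], [0, 0, 0.386, 0, 0, 0], [0, 0, 0.386, 0, 0, 0]]}}

```text
time_s: 5.12
ee_pos: [0.4373, 0.4123, 0.0277]
orientation: [3.141, -0.0, 1.574]
ft_force: [0.4, -0.2, -0.1]
gripper_width: 0.0851
gripper_force: 0.0
```

Call:
{"api": "play_rows", "payload": {"increments": [[0, 0, 0, 0, 0, 0], [0, 0, 0, 0, 0, 0], [0, 0, 0, 0, 0, 0], [0, 0, 0, 0, 0, 0], [0, 0, 0, 0, 0, 0], [0, 0, 0, 0, 0, 0], [0, 0, 0, 0, 0, 0], [0, 0, 0, 0, 0, 0]], "gripper": 1}}

```text
time_s: 6.12
ee_pos: [0.4375, 0.4124, 0.0283]
orientation: [3.14, -0.001, 1.573]
ft_force: [-0.9, -0.9, 5.5]
gripper_width: 0.0566
gripper_force: 64.2
```

Gripped at 57 mm. Lift.

Call:
{"api": "play_rows", "payload": {"increments": [[0, 0, -0.02, 0, 0, 0], [0, 0, -0.06, 0, 0, 0], [0, 0, -0.11, 0, 0, 0], [0, 0, -0.17, 0, 0, 0], [0, 0, -0.24, 0, 0, 0], [0, 0, -0.32, 0, 0, 0], [0, 0, -0.42, 0, 0, 0], [0, 0, -0.5, 0, 0, 0], [0, 0, -0.5, 0, 0, 0], [0, 0, -0.5, 0, 0, 0]]}}

```text
time_s: 7.38
ee_pos: [0.4365, 0.4117, 0.2764]
orientation: [-3.14, 0.001, 1.573]
ft_force: [0.5, -0.1, -1.2]
gripper_width: 0.0571
gripper_force: 64.0
```

```bash
python3 - <<'E'
from h import *
look('scene',['small_roll_center','full_roll_center','basket']);look('top',['small_roll_center','full_roll_center','basket'])
rel([(.48,0,.28,1.571)])
E
```

```text
scene small_roll_center [([0.44, 0.41, 0.286], 0.6)]
scene full_roll_center [([0.433, 0.29, 0.044], 0.68)]
scene basket [([0.449, -0.34, -0.003], 0.79)]
top small_roll_center [([0.435, 0.41, 0.285], 0.76)]
top full_roll_center [([0.439, 0.289, 0.043], 0.93)]
top basket [([0.446, -0.343, -0.003], 0.75)]
(0.48, 0, 0.28, 1.571) [-0.8243, 0.0839, -0.0061, -0.0002, 0.0002, 0.0008]
```

Call:
{"api": "play_rows", "payload": {"increments": [[-0.1, 0.01, -0.006, 0, 0, 0], [-0.2, 0.02, -0.006, 0, 0, 0], [-0.3, 0.03, -0.006, 0, 0, 0], [-0.4, 0.04, -0.006, 0, 0, 0], [-0.5, 0.05, -0.006, 0, 0, 0], [-0.6, 0.06, -0.006, 0, 0, 0], [-0.7, 0.07, -0.006, 0, 0, 0], [-0.8, 0.08, -0.006, 0, 0, 0], [-0.84, 0.084, -0.006, 0, 0, 0], [-0.84, 0.084, -0.006, 0, 0, 0]]}}

```text
time_s: 9.02
ee_pos: [0.4802, -0.0091, 0.2802]
orientation: [-3.141, 0.0, 1.571]
ft_force: [-0.2, 0.2, -1.2]
gripper_width: 0.0568
gripper_force: 64.1
```

```bash
python3 - <<'E'
from h import *
rel([(.447,-.341,.2,1.571)])
E
```

```text
(0.447, -0.341, 0.2, 1.571) [-0.6637, -0.0662, 0.1605, -0.0, 0.0, -0.0001]
```

Call:
{"api": "play_rows", "payload": {"increments": [[-0.1, -0.01, 0, 0, 0, 0], [-0.2, -0.02, 0, 0, 0, 0], [-0.3, -0.03, 0, 0, 0, 0], [-0.4, -0.04, 0, 0, 0, 0], [-0.5, -0.05, 0.03, 0, 0, 0], [-0.6, -0.06, 0.09, 0, 0, 0], [-0.664, -0.066, 0.16, 0, 0, 0], [-0.664, -0.066, 0.16, 0, 0, 0], [-0.664, -0.066, 0.16, 0, 0, 0]]}}

```text
time_s: 10.15
ee_pos: [0.4488, -0.3389, 0.2009]
orientation: [3.141, -0.0, 1.574]
ft_force: [-0.3, -0.0, -1.9]
gripper_width: 0.0565
gripper_force: 64.4
```

```bash
python3 - <<'E'
from h import *
look('top',['small_roll_center','basket'])
rel([(.447,-.341,.018,1.571)])
look('wrist',['small_roll_center','basket'],'pics/w_b.png')
E
```

```text
top small_roll_center [([0.452, -0.34, 0.212], 0.75)]
top basket [([0.448, -0.342, -0.001], 0.64)]
(0.447, -0.341, 0.018, 1.571) [-0.0033, -0.0047, 0.3675, 0.0006, 0.0005, 0.0013]
wrist small_roll_center [([0.448, -0.34, 0.214], 0.8)]
wrist basket [([0.448, -0.342, -0.006], 0.95)]
```

View pics/w_b.png

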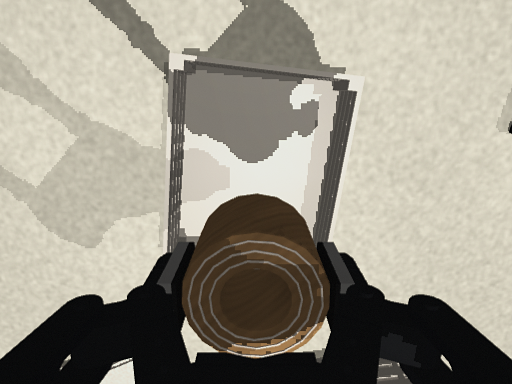

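The roll, at (257,290), hangs over the basket, whose walls are at columns 170 and 350. I'll lower it slowly.

Call:
{"api": "play_rows", "payload": {"increments": [[0, 0, 0.08, 0, 0, 0], [0, 0, 0.16, 0, 0, 0], [0, 0, 0.22, 0, 0, 0], [0, 0, 0.27, 0, 0, 0], [0, 0, 0.31, 0, 0, 0], [0, 0, 0.335, 0, 0, 0], [0, 0, 0.35, 0, 0, 0], [0, 0, 0.358, 0, 0, 0], [0, 0, 0.362, 0, 0, 0], [0, 0, 0.362, 0, 0, 0]]}}

```text
time_s: 11.7
ee_pos: [0.4482, -0.3401, 0.0196]
orientation: [3.141, 0.0, 1.573]
ft_force: [-0.0, -0.6, -0.7]
gripper_width: 0.057
gripper_force: 64.4
```

Call:
{"api": "play_rows", "payload": {"increments": [[0, 0, 0.004, 0, 0, 0], [0, 0, 0.004, 0, 0, 0]]}}

```text
time_s: 11.95
ee_pos: [0.448, -0.34, 0.0173]
orientation: [3.142, 0.0, 1.573]
ft_force: [-0.4, -1.3, -1.3]
gripper_width: 0.0563
gripper_force: 64.4
```

Call:
{"api": "play_rows", "payload": {"increments": [[0, 0, 0, 0, 0, 0], [0, 0, 0, 0, 0, 0], [0, 0, 0, 0, 0, 0], [0, 0, 0, 0, 0, 0], [0, 0, 0, 0, 0, 0], [0, 0, 0, 0, 0, 0], [0, 0, 0, 0, 0, 0]], "gripper": 0}}

```text
time_s: 12.82
ee_pos: [0.448, -0.3399, 0.0173]
orientation: [3.142, 0.0, 1.573]
ft_force: [0.3, -0.1, 0.4]
gripper_width: 0.0853
gripper_force: 0.0
```

Call:
{"api": "play_rows", "payload": {"increments": [[0, 0, -0.05, 0, 0, 0], [0, 0, -0.12, 0, 0, 0], [0, 0, -0.2, 0, 0, 0], [0, 0, -0.3, 0, 0, 0], [0, 0, -0.4, 0, 0, 0], [0, 0, -0.5, 0, 0, 0], [0, 0, -0.5, 0, 0, 0], [0, 0, -0.5, 0, 0, 0]]}}

```text
time_s: 13.82
ee_pos: [0.4477, -0.3396, 0.2667]
orientation: [-3.141, -0.001, 1.573]
ft_force: [0.3, -0.4, -0.8]
gripper_width: 0.0855
gripper_force: 0.0
```

```bash
python3 - <<'E'
from h import *
look('top',['small_roll_center','basket','lever_pad'])
im,_=look('wrist',['small_roll_center','basket'],'pics/w_c.png')
rel([(.44,0.013,.24,1.571)])
E
```

```text
top small_roll_center [([0.447, -0.338, 0.029], 0.62)]
top basket [([0.449, -0.338, 0.001], 0.98)]
top lever_pad [([0.446, 0.019, 0.113], 0.82)]
wrist small_roll_center [([0.448, -0.343, 0.029], 0.93)]
wrist basket [([0.448, -0.34, -0.002], 0.57)]
(0.44, 0.013, 0.24, 1.571) [0.7056, -0.0138, 0.0538, -0.0003, -0.0003, 0.0008]
```

View pics/w_c.png

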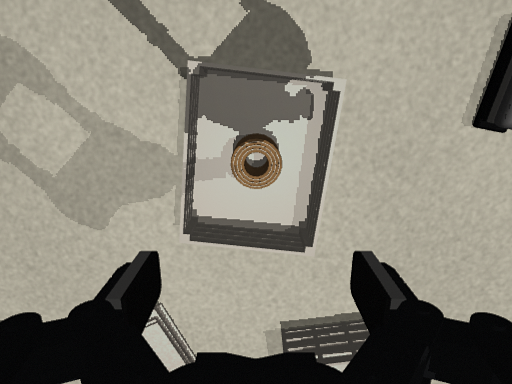

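The roll stands upright in the middle of the basket, at (257,160). Next I'll go above the pad with the gripper shut.

Call:
{"api": "play_rows", "payload": {"increments": [[0.1, -0.002, 0, 0, 0, 0], [0.2, -0.004, 0.01, 0, 0, 0], [0.3, -0.006, 0.02, 0, 0, 0], [0.4, -0.008, 0.03, 0, 0, 0], [0.5, -0.01, 0.04, 0, 0, 0], [0.6, -0.012, 0.05, 0, 0, 0], [0.68, -0.014, 0.054, 0, 0, 0], [0.706, -0.014, 0.054, 0, 0, 0], [0.706, -0.014, 0.054, 0, 0, 0], [0.706, -0.014, 0.054, 0, 0, 0]], "gripper": 1}}

```text
time_s: 15.42
ee_pos: [0.4404, 0.012, 0.2403]
orientation: [3.141, 0.001, 1.572]
ft_force: [0.3, -0.4, 0.7]
gripper_width: 0.0001
gripper_force: 0.0
```

```bash
python3 - <<'E'
from h import *
s=read_state();print(s['ee_pos'],s['gripper_width'])
p=camera_params('wrist')
im,d=look('wrist',['lever_pad','machine'],'pics/w_l.png')
f=192/np.tan(np.radians(p['vfov']/2));Rc=R.from_euler('xyz',p['orientation']).as_matrix()
v,u=np.mgrid[:384,:512];P=np.stack([(u-p['cx'])/f*d,(v-p['cy'])/f*d,d],-1)@Rc.T+p['eye']
for r in cut_out('wrist','lever_pad')[:1]:
    q=P[r['pixels']&(d>0)];print('mask',len(q),np.round(q.min(0),3),np.round(q.max(0),3))
m=(d>0)&(im.max(2)<60)&(abs(P[...,2]-.113)<.02)&(np.hypot(P[...,0]-.447,P[...,1]-.013)<.05)
q=P[m];print(len(q),np.round([q.min(0),q.max(0),q.mean(0)],3))
e=cv2.minAreaRect(q[:,:2].astype('float32')*1000);print(e)
look('scene',['lever_pad'])
E
```

```text
[0.44035334 0.01197049 0.24029222] 8.29131552522358e-05
wrist lever_pad [([0.449, 0.013, 0.117], 0.63)]
wrist machine [([0.468, 0.009, 0.002], 0.91), ([0.448, 0.013, 0.115], 0.48)]
mask 4466 [ 0.417 -0.026 -0.002] [0.611 0.039 0.123]
2279 [[ 0.423 -0.008  0.093]
 [ 0.497  0.039  0.123]
 [ 0.445  0.016  0.116]]
((460.93896484375, 12.647409439086914), (43.748294830322266, 71.49744415283203), 80.77751159667969)
scene lever_pad [([0.452, 0.012, 0.114], 0.83)]
```

View pics/w_l.png

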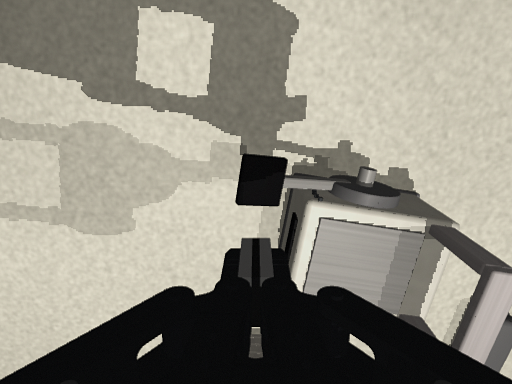

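The pad is at (262,180), ahead of the shut fingers, and no part of the machine lies under them. The pad centre is about (0.447,0.014). I'll descend to just above it.

Call:
{"api": "play_rows", "payload": {"increments": [[0.006, 0.007, 0.08, 0, 0, 0], [0.006, 0.007, 0.14, 0, 0, 0], [0.006, 0.007, 0.19, 0, 0, 0], [0.006, 0.007, 0.22, 0, 0, 0], [0.006, 0.007, 0.24, 0, 0, 0], [0.006, 0.007, 0.25, 0, 0, 0], [0.006, 0.007, 0.26, 0, 0, 0], [0.006, 0.007, 0.26, 0, 0, 0]]}}

```text
time_s: 16.73
ee_pos: [0.4442, 0.0159, 0.1109]
orientation: [3.14, 0.0, 1.573]
ft_force: [-0.8, -0.3, 4.9]
gripper_width: -0.0004
gripper_force: 2.3
```

Call:
{"api": "play_rows", "payload": {"increments": [[0, 0, 0.015, 0, 0, 0], [0, 0, 0.03, 0, 0, 0], [0, 0, 0.045, 0, 0, 0], [0, 0, 0.06, 0, 0, 0], [0, 0, 0.07, 0, 0, 0], [0, 0, 0.08, 0, 0, 0], [0, 0, 0.088, 0, 0, 0], [0, 0, 0.096, 0, 0, 0], [0, 0, 0.1, 0, 0, 0], [0, 0, 0.1, 0, 0, 0]]}}

```text
time_s: 17.98
ee_pos: [0.4448, 0.0158, 0.0605]
orientation: [3.139, 0.0, 1.573]
ft_force: [0.4, -0.2, 6.4]
gripper_width: 0.0003
gripper_force: 2.7
```

```bash
python3 - <<'E'
from h import *
s=read_state();print(s['ee_pos'],s['ft_force'])
look('scene',['lever_pad'],'pics/s1.png')
print(tip_of('scene','lever'))
E
```

```text
[0.44478609 0.01584871 0.06051099] [ 0.44915374 -0.20301988  6.36074758]
scene lever_pad [([0.446, 0.01, 0.057], 0.91), ([0.742, -0.24, 0.006], 0.72)]Traceback (most recent call last):
  File "<stdin>", line 4, in <module>
ValueError: it knows: basket, full_roll_center, lever_pad, machine, pen_cup, small_roll, small_roll_center, stand, stapler
```

Call:
{"api": "play_rows", "payload": {"increments": [[0, 0, 0.002, 0, 0, 0], [0, 0, 0.004, 0, 0, 0], [0, 0, 0.006, 0, 0, 0], [0, 0, 0.006, 0, 0, 0]]}}

```text
time_s: 18.58
ee_pos: [0.4453, 0.0158, 0.0578]
orientation: [3.138, 0.001, 1.573]
ft_force: [0.8, 0.3, 6.1]
gripper_width: 0.0003
gripper_force: 3.3
```

Call:
{"api": "play_rows", "payload": {"increments": [[0, 0, 0.002, 0, 0, 0], [0, 0, 0.003, 0, 0, 0], [0, 0, 0.003, 0, 0, 0]]}}

```text
time_s: 18.95
ee_pos: [0.4456, 0.0157, 0.0565]
orientation: [3.137, 0.001, 1.573]
ft_force: [1.7, 0.2, 7.9]
gripper_width: 0.0002
gripper_force: 3.7
```

Call:
{"api": "play_rows", "payload": {"increments": [[0, 0, 0.002, 0, 0, 0], [0, 0, 0.003, 0, 0, 0], [0, 0, 0.003, 0, 0, 0]]}}

```text
time_s: 19.32
ee_pos: [0.4459, 0.0157, 0.0552]
orientation: [3.136, 0.001, 1.573]
ft_force: [1.8, -0.2, 9.0]
gripper_width: -0.0003
gripper_force: 4.2
```

```bash
python3 - <<'E'
from h import *
im,d=look('scene',['lever_pad','small_roll_center','basket'],'pics/s2.png')
look('scene',['lever_pad']);look('wrist',['lever_pad'])
cv2.imwrite('pics/s2c.png',cv2.resize(im[90:260,170:370],(800,600*170*4//(200*3)//1 and 680))[:600])
print(read_state()['ee_pos'],read_state()['ft_force'])
p=camera_params('scene');f=192/np.tan(np.radians(p['vfov']/2));Rc=R.from_euler('xyz',p['orientation']).as_matrix()
v,u=np.mgrid[:384,:512];P=np.stack([(u-p['cx'])/f*d,(v-p['cy'])/f*d,d],-1)@Rc.T+p['eye']
q0=np.array([.446,.014])
m=(d>0)&(np.hypot(P[...,0]-q0[0],P[...,1]-q0[1])<.03)&(P[...,2]>.04)&(P[...,2]<.075)&(im.max(2)<70)&(abs(P[...,1]-.02)<.025)
q=P[m]
for lo in np.arange(.42,.475,.008):
    k=q[(q[:,0]>=lo)&(q[:,0]<lo+.008)]
    if len(k):print(round(lo,3),len(k),np.round(np.percentile(k[:,2],[10,50,90]),4))
E
```

```text
scene lever_pad [([0.448, 0.012, 0.056], 0.76)]
scene small_roll_center [([0.446, -0.337, 0.025], 0.83)]
scene basket [([0.447, -0.338, -0.002], 0.93)]
scene lever_pad [([0.447, 0.01, 0.056], 0.96)]
wrist lever_pad [([0.446, 0.016, 0.05], 0.84)]
[0.4458577  0.01568997 0.05519466] [ 0.65042301 -0.0522792   9.28644488]
0.428 3 [0.0468 0.0468 0.0471]
0.436 13 [0.0473 0.0482 0.05  ]
0.444 17 [0.0507 0.0586 0.0704]
0.452 41 [0.0526 0.056  0.0733]
0.46 34 [0.0529 0.0557 0.0708]
0.468 7 [0.0543 0.0552 0.0563]
```

View pics/s2c.png

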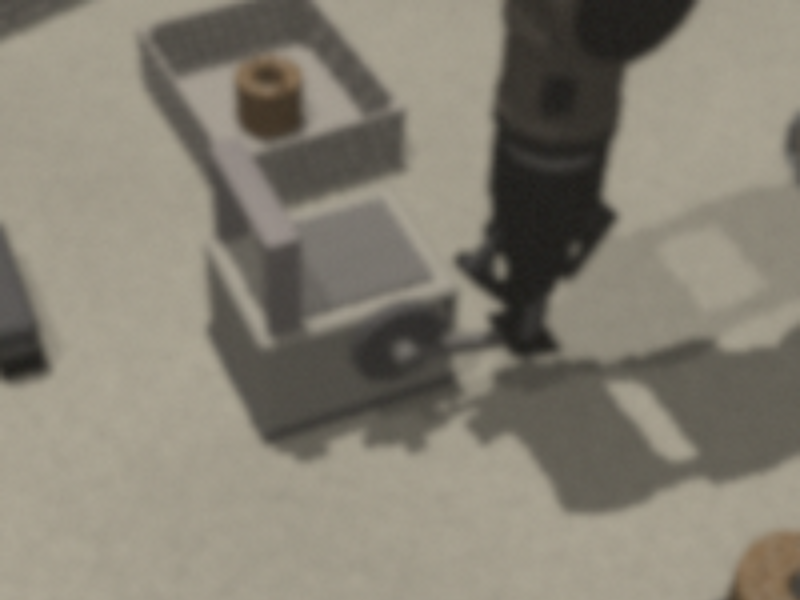

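The picture shows the lever pressed down, about level or slightly below, with the pad at (530,340), and the roll in the basket at (268,95). Depth puts the pad centre at about 52 mm, with the 9 N expected at the third click. Hold and hand in.

Call:
{"api": "play_rows", "payload": {"increments": [[0, 0, 0.001, 0, 0, 0], [0, 0, 0.001, 0, 0, 0], [0, 0, 0.001, 0, 0, 0], [0, 0, 0.001, 0, 0, 0], [0, 0, 0.001, 0, 0, 0], [0, 0, 0.001, 0, 0, 0]]}}

```text
time_s: 20.48
ee_pos: [0.446, 0.0157, 0.0548]
orientation: [3.136, 0.001, 1.573]
ft_force: [1.8, -0.5, 9.0]
gripper_width: 0.0
gripper_force: 4.4
```

```bash
python3 -c "
from cell import *
s=read_state();print(s['ee_pos'],s['ft_force'],abs(s['joint_velocities']).max())
print(job_done())"
```

```text
[0.44600552 0.01566886 0.05477924] [ 1.81270502 -0.54887499  8.969966  ] 0.0012033604347890712
the job is handed in; nothing more can be done
None
```

I handed the job in at about 20.5 s with the small roll released upright in the basket and the lever held at what I measure as its third click (pad about 52 mm up, about 9 N); `job_done()` gave no verdict, so I can't confirm it passed.

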